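Ease the wedge from under the shrink-wrap hood and close it on its switch

ROBOT

A 6-joint arm with a two-finger parallel gripper is mounted at the origin on the work surface. World frame = base frame: x ahead of the robot, y to its left, z up, the work surface at z = 0. Lengths are in m, angles in rad, forces in N, time in s.
With the tool pointing down it reaches from about 0.225 to 0.875 m from the base axis. Payload 3.4 kg.
Tool frame: the origin (TCP) lies at the very end of the fingers, on their centre line; the grasp point (between the pads) lies 19 mm behind it; z points along the fingers, y is the direction in which the jaws open and shut (so a half turn about z gives the same grasp; the last joint's range is limited). The gripper opens to 85 mm and grips with 20 to 120 N. Pads are 22 mm wide; open, the fingers measure 114 mm over their backs; the gripper's body (76 mm by 85 mm) begins 54 mm behind the grasp point. The pads swing forward as they close: fully open they stand 13 mm farther back than shut.
Start: joints at [-1.356, 0.276, 1.505, -0, 1.361, -0.121], TCP at [0.189, -0.543, 0.231] pointing down, gripper open.
Joint ranges: [-2.89, 2.89], [-0.75, 2.08], [0.22, 2.7], [-1.18, 4.32], [0.11, 2.71], [-2.7, 2.7]. Speed limits (rad/s): [2.57, 2.57, 3.14, 3.14, 3.14, 3.14].

INTERFACE

Orientations are given as a unit quaternion [w, x, y, z].
In Python, from rig import manip, viewer, job gives the robot as it stands.
- The arm moves only by the shell command python3 -m crank 'ROWS' [OPENING] [FORCE]. ROWS is JSON, a list of rows, each a list of 6 numbers: the shift along the tool's x, y, z in m, then the turn, a rotation vector about the tool's x, y, z in degrees. In form: [[dx, dy, dz, rx, ry, rz], ...]. A call has 1 to 20 rows; each row is the pose to reach, as a shift and turn from the pose measured when the call began, along the tool's axes at that moment; what a row does not reach only later rows make up. A row lasts 1/8 s, in which the tool goes at most 62.5 mm and 10.7 degrees, less where a joint would pass 70% of its speed; a pose out of reach is approached as far as the arm can. A call with a gripper value outside its range is refused whole. OPENING is the opening, from 0 (shut) to 1 (fully open), set as the call begins (- or left out, the last holds). The fingers move at their own pace and stop on an object; FORCE is the grip in N (left out, the last holds). Time passes only in rows, so rows that repeat a pose let the fingers close. It gives the time, the measured TCP pose, the force and the opening at its end, in the units of the state.
- manip.get_state(): the state, without advancing time (a new reading comes with each control period).
- viewer.get_image(name): name is "scene" or "top" or "wrist"; returns a dict with "frame" (480x640x3 uint8, blue, green, red), "range_z" (480x640 float32, m along the optical axis (not along the pixel's ray), 0 where there is no reading), "intrinsics" (3x3 intrinsics, pixels), "world_from_camera" (4x4, takes a point from camera to world coordinates); the wrist camera has in their place "mount" (4x4, takes a point from camera to tool coordinates, whose origin is the TCP and whose axes are the flange's). Camera axes: x right, y up, looking along -z (the intrinsics and any distortion apply to the point x, -y, -z); pixel columns grow to the right and rows downward; lengths in m; the calibration is good to about 2 mm. A picture is of the moment at which its call begins: read the wrist's pose just before it.
- job.sign_off(): hands the job in, once; it reports no verdict.
The state is a dict: "clock": time; "qpos": joint angles; "qd": joint speeds; "effort": joint torques, N m; "position": TCP position; "ee_rot": TCP orientation; "contact_force": force on the tool from outside, world axes, zero at the start; "moment": the same for the moment, N m; "width": finger opening in m.
Only numpy, scipy, OpenCV 4.12 (cv2) and the standard library are available. Lean on these libraries where they do the work, as an engineer would, in place of code of your own. Each camera call takes 0.05 s, during which the arm holds its last target. There are 200 camera calls.

TASK

The hood of the shrink-wrap machine has been left propped open on the yellow wedge: work the wedge straight back out onto the loading shelf in small, slow tugs of about 2 cm, pausing after each for half a second so that the heavy hood comes down with the wedge and settles and never drops. Leave the wedge lying flat on the shelf, wholly clear of the hood, then press down gently on the red pad at the front of the hood just until the hood meets its rubber buffers and the roller-lever switch has clicked, without crushing the switch past its travel, and let go: the hood must stay shut. Leave everything else on the bench and shelf where it is.

Things in the scene. Friction and masses are not known exactly. Their poses are not given: they have to be found in the camera images.
- machine: Bench-top shrink-wrap machine, fixed, on screw feet that set it 0 to 18 mm up; origin under its middle, at the level of its undersides (0 to 18 mm above the bench); its front faces its own -x (roughly world -y), z up. Flat steel deck, top at z = 100, x -330 to 210, y -190 to 190 mm; before x = -100 it is the loading shelf, behind that the hood (330 mm wide) covers it.
- wedge_slot (a point): Middle of the floor of the yellow wedge's finger slot; x axis points to the wedge's thin end, z up. The slot, 40 mm long, is open across the wedge's 50 mm width; its floor is 12 mm above the deck. Behind it (-x) stands the heel wall, 12 mm thick, 46 mm tall, its near face 20 mm from this point: closed fingers fit down into the slot and can draw on it.
- wedge_tip (a point): Middle of the lower edge of the wedge's thin end (deck height), 140 mm ahead of wedge_slot; same axes. The wedge (172 mm long, about 0.25 kg) is 5 mm thick here and tapers up over 120 mm to 46 mm. At the start 72 to 88 mm of it is under the hood's rim and jammed by the load (5 to 20 N to draw). It is clear once this point is over 8 mm in front of the rim.
- rim_line (a point): Fixed point on the deck below the middle of the hood's front rim (machine frame x = -100, y = 0, z = 100 mm).
- hood_rim (a point): Middle of the lower face of the hood's front rim, 290 mm in front of the hinge at the back; moves with the hood. It is 6 mm above the deck when the rim just meets the two rubber buffers. Above it the aluminium front rail is 46 mm tall; behind, a clear window slopes up to 93 mm above the rim.
- hood_pad (a point): Middle of the red press pad, 32 x 110 mm, on top of the hood's front rail; moves with the hood. About 53 mm above the deck when the hood is shut, 20 to 32 mm higher at the start. Press it straight down with closed fingers.
- hood (a joint): Hood angle, rad: 0 = rim just meets the buffers, positive = open (1 mm at the rim = 0.0034); 0.08 to 0.105 at the start. The 2.4 kg hood is spring balanced with stiff hinges: without the wedge it sinks only to about 0.02 to 0.03 and rests there, not yet switched; pressing it on takes 1 to 6 N, it stays where it is left, and below 0 the buffers resist by about 5 N per mm.
- switch_lever (a joint): Angle, rad, of the roller lever of the black limit switch (14 x 40 x 20 mm) on the shelf before the hood's right corner (machine frame x -126, y -117 mm), which a steel tab on the hood presses: 0 = free, 0.18 = clicks, about 0.28 when the rim meets the buffers, 0.38 = crushed past its travel (about 20 N on the pad).
- carton_small: Small closed carton, 75 x 50 x 32 mm, on the loading shelf; leave it. Origin under its middle.
- case_green: Small green plastic case, 60 x 45 x 24 mm, on the loading shelf; leave it. Origin under its middle.
- tape_roll: Roll of brown parcel tape, 100 mm across, 48 mm tall, on the bench; leave it. Origin under its middle.
- label_roll: Roll of white labels, 92 mm across, 60 mm tall, on the bench; leave it. Origin under its middle.
- tape_gun: Red hand tape dispenser lying on the bench, about 190 x 54 x 56 mm; leave it. Origin under its middle.
- scanner: Black and grey hand scanner lying on the bench, about 180 x 62 x 42 mm; leave it. Origin under its middle.
Mind the look-alikes: they are no part of the job. Of the things like the part that bears wedge_slot, leave any that is green; of the rest the larger one is meant.

How it is judged:
By the outcome, as a careful person would: the job done as asked, in the order asked, and still so for the second after the job is handed in, with the robot touching nothing.
It also fails if it takes over 61 s, if anything falls off the work surface, if the arm or the gripper's body presses on something with over 40 N, if the wrist force passes 120 N, or if a joint passes its speed limit or range.

## Working session

There is one attempt and no reset: what is moved stays moved. The work goes in short steps, Python scripts to look and compute and a shell command to move; the robot and the scene stay as the last step left them, time stands still between calls to the robot, and variables do not carry over. Pictures are saved under pics/ and viewed, about 8 in all and at most 12, crops included, and the job is handed in when it is done.

```bash
ls; mkdir -p pics; cat > h.py <<'E'
import numpy as np, cv2
from rig import manip, viewer, job
from scipy.spatial.transform import Rotation as R
def cam(n):
    s=manip.get_state(); im=viewer.get_image(n)
    if n=="wrist":
        q=s["ee_rot"]; T=np.eye(4); T[:3,:3]=R.from_quat([q[1],q[2],q[3],q[0]]).as_matrix(); T[:3,3]=s["position"]
        im["T"]=T@np.array(im["mount"])
    else: im["T"]=np.array(im["world_from_camera"])
    return im
def cloud(im):
    K=np.array(im["intrinsics"]); z=im["range_z"]; v,u=np.mgrid[:480,:640]
    P=np.stack([(u-K[0,2])/K[0,0]*z,-(v-K[1,2])/K[1,1]*z,-z,np.ones_like(z)],-1)
    W=(P@im["T"].T)[...,:3]; W[z<=0]=np.nan; return W
def show(n,im): cv2.imwrite(f"pics/{n}.png",im)
E
python3 - <<'E'
from h import *
s=manip.get_state(); print(s)
a=cam("top");b=cam("scene")
np.savez("top.npz",f=a["frame"],W=cloud(a),K=a["intrinsics"],T=a["T"]);np.savez("scene.npz",f=b["frame"],W=cloud(b),K=b["intrinsics"],T=b["T"])
show("top",a["frame"]);show("scene",b["frame"]);print([k for k in a], a["T"],b["T"])
E
```

```text
pics
{'clock': 0.0, 'qpos': array([-1.35601335e+00,  2.76612367e-01,  1.50615143e+00, -1.13539700e-05,
        1.36069804e+00, -1.20952911e-01]), 'qd': array([ 0.00039431, -0.00098127, -0.00070014,  0.00079267, -0.00155165,
        0.00074489]), 'effort': array([-2.66959796e-04, -4.16768682e+01, -2.45802587e+01, -9.25866061e-05,
        1.10489182e-02,  1.12148797e-05]), 'position': array([ 0.18934334, -0.54236315,  0.23042252]), 'ee_rot': array([-9.33299806e-04,  9.85942604e-01,  1.67081743e-01, -4.93750994e-05]), 'contact_force': array([ 0.20253307, -0.46944271, -0.3262168 ]), 'moment': array([-0.06193624,  0.0257163 ,  0.04535455]), 'width': 0.08544057077885565}
['frame', 'range_z', 'intrinsics', 'world_from_camera', 'T'] [[-0.02705435  0.99795751 -0.05786946  0.42718532]
 [-0.99943531 -0.02815767 -0.01833592 -0.05032986]
 [-0.01992794  0.05734071  0.99815576  1.47464616]
 [ 0.          0.          0.          1.        ]] [[ 5.53793214e-01 -4.96069602e-01  6.68751095e-01  1.39641380e+00]
 [ 8.32653602e-01  3.28941792e-01 -4.45516865e-01 -6.59367775e-01]
 [ 1.02719033e-03  8.03562224e-01  5.95219873e-01  9.17934516e-01]
 [ 0.00000000e+00  0.00000000e+00  0.00000000e+00  1.00000000e+00]]
```

View pics/top.png

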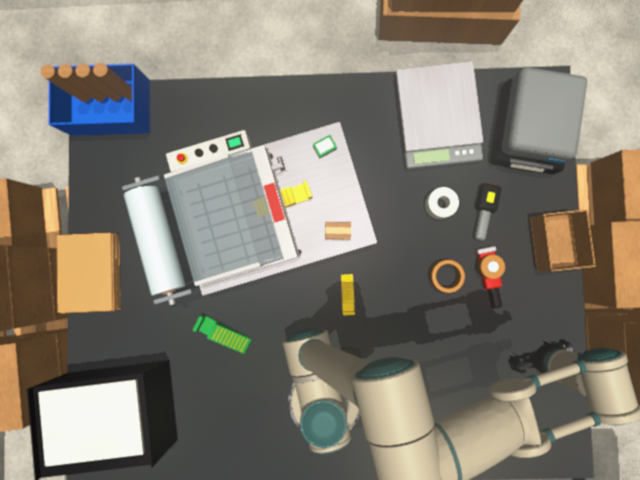

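View pics/scene.png

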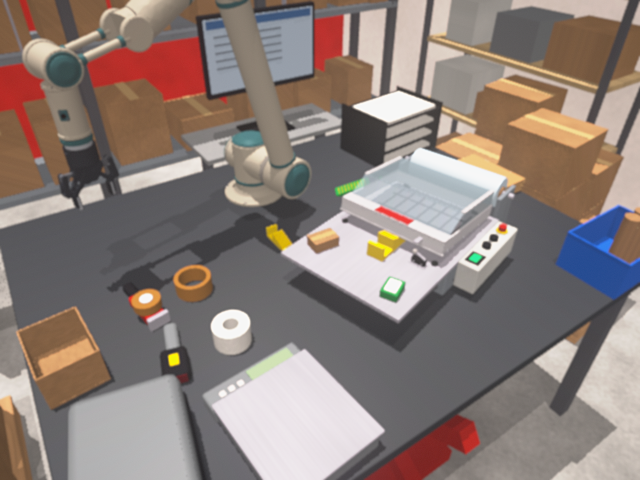

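Candidates: yellow at top (298,193), under the hood rim; smaller yellow at (348,294) on the bench; green at (222,334). The first fits: it's not green, it's the larger yellow one, and it props the hood. I'll confirm this in a crop and measure.

```bash
python3 - <<'E'
from h import *
d=np.load("top.npz");f=d["f"];W=d["W"]
hsv=cv2.cvtColor(f,cv2.COLOR_BGR2HSV)
y=cv2.inRange(hsv,(22,140,120),(33,255,255))
r=cv2.inRange(hsv,(0,170,120),(6,255,255))|cv2.inRange(hsv,(174,170,120),(180,255,255))
for n,m in(("y",y),("r",r)):
    k,l,st,c=cv2.connectedComponentsWithStats(m)
    for i in range(1,k):
        if st[i,4]>40:
            P=W[l==i];P=P[~np.isnan(P[:,0])]
            rc=cv2.minAreaRect((P[:,:2]*1000).astype(np.float32))
            print(n,c[i].round(),st[i,4],np.median(P,0).round(4),"z",np.percentile(P[:,2],[2,25,50,75,98]).round(3),"rect mm",np.round(rc[0]),np.round(rc[1]),round(rc[2],1))
# deck: plane, edges
dk=W[225:250,345:365].reshape(-1,3);print("deck",np.nanmedian(dk,0), "shelf2",np.nanmedian(W[150:170,290:305].reshape(-1,3),0),"bench",np.nanmedian(W[330:345,270:280].reshape(-1,3),0))
z=W[...,2]
m=((z>.085)&(z<.14)).astype(np.uint8)
m[:,:255]=0;m[:, 400:]=0;m[:110]=0;m[280:]=0
m=cv2.morphologyEx(m,cv2.MORPH_OPEN,np.ones((3,3)))
P=W[m>0];print(len(P))
# front-edge line: farthest -y points per row
E_=[]
for v in range(130,245):
    us=np.where(m[v]>0)[0]
    if len(us):E_.append((us.max(),v))
E_=np.array(E_);fr=E_[(E_[:,1]>135)&(E_[:,1]<235)]
Q=np.array([W[v,u] for u,v in fr]);vx,vy,x0,y0=cv2.fitLine(Q[:,:2].astype(np.float32),cv2.DIST_HUBER,0,.001,.001).ravel()
print("front edge dir",vx,vy,"pt",x0,y0,"deg",np.degrees(np.arctan2(vy,vx)))
c=f[110:270,230:390];c=cv2.resize(c,(640,640),interpolation=cv2.INTER_CUBIC)[:600]
g=np.load("scene.npz")["f"][190:310,300:460];show("crop1",np.hstack([cv2.resize(c,(400,375)),cv2.resize(g,(400,375),interpolation=cv2.INTER_CUBIC)]))
E
```

```text
y [295. 194.] 448 [0.6361 0.0668 0.1378] z [0.113 0.119 0.138 0.148 0.155] rect mm [637.  66.] [48. 80.] 17.9
y [490. 197.] 87 [ 0.6232 -0.5292  0.0417] z [0.035 0.04  0.042 0.044 0.049] rect mm [ 624. -530.] [25. 35.] 72.2
y [347. 294.] 502 [ 0.3344 -0.0793  0.0134] z [-0.002  0.007  0.013  0.024  0.036] rect mm [332. -80.] [130.  39.] 1.2
r [274. 202.] 289 [0.6075 0.1237 0.186 ] z [0.181 0.184 0.186 0.188 0.192] rect mm [607. 124.] [101.  23.] 14.8
r [486. 255.] 43 [ 0.4467 -0.5088  0.0293] z [0.022 0.026 0.029 0.031 0.033] rect mm [ 446. -514.] [11. 46.] 16.0
r [492. 283.] 160 [ 0.3577 -0.5253  0.0281] z [0.019 0.026 0.028 0.031 0.035] rect mm [ 360. -529.] [37. 47.] 5.7
deck [ 0.50678452 -0.10385305  0.10718413] shelf2 [0.7446524  0.06175549 0.10668067] bench [ 0.20357397  0.15392244 -0.00140607]
9500
front edge dir 0.9646571 0.26350823 pt 0.666161 -0.11997436 deg 15.27833
```

View pics/crop1.png

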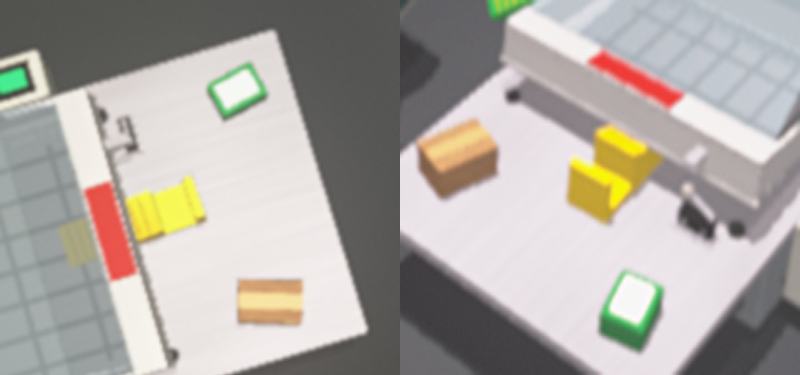

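The crop shows the large yellow wedge, heel wall towards the shelf front and slot open, with its thin end under the hood rim. It's the one meant. Next I move above it with closed fingers for a close look.

```bash
python3 -m crank '[[0.05,-0.03,-0.05,0,0,-7],[0.1,-0.065,-0.1,0,0,-14],[0.15,-0.1,-0.1,0,0,-21],[0.2,-0.13,-0.1,0,0,-28],[0.25,-0.165,-0.1,0,0,-35],[0.3,-0.2,-0.1,0,0,-42],[0.35,-0.23,-0.1,0,0,-49],[0.4,-0.26,-0.1,0,0,-56],[0.45,-0.295,-0.1,0,0,-63],[0.5,-0.33,-0.1,0,0,-70],[0.55,-0.36,-0.1,0,0,-77],[0.6,-0.395,-0.1,0,0,-84],[0.625,-0.409,-0.1,0,0,-86],[0.625,-0.409,-0.1,0,0,-86],[0.625,-0.409,-0.1,0,0,-86]]' 0 40
python3 - <<'E'
from h import *
s=manip.get_state();print(s["position"],s["ee_rot"],s["width"],s["contact_force"])
a=cam("wrist");f=a["frame"];W=cloud(a);np.savez("w1.npz",f=f,W=W,K=a["intrinsics"],T=a["T"]);show("w1",f)
hsv=cv2.cvtColor(f,cv2.COLOR_BGR2HSV)
y=cv2.inRange(hsv,(22,120,90),(33,255,255))
P=W[(y>0)&~np.isnan(W[...,0])];print(len(P),np.percentile(P[:,2],[1,10,30,50,70,90,99]).round(4))
E
```

```text
clock: 1.98
position: [0.6441, 0.0489, 0.3308]
ee_rot: [-0.001, 0.607, 0.794, -0.0]
contact_force: [-1.0, 0.3, -0.3]
width: 0.0001
[0.64407969 0.04889448 0.33084694] [-1.03839351e-03  6.07350095e-01  7.94433592e-01 -2.27603576e-04] 6.273074773309216e-05 [-1.03909761  0.29450963 -0.34384054]
8171 [0.0018 0.0101 0.0279 0.12   0.1457 0.1529 0.1547]
```

View pics/w1.png

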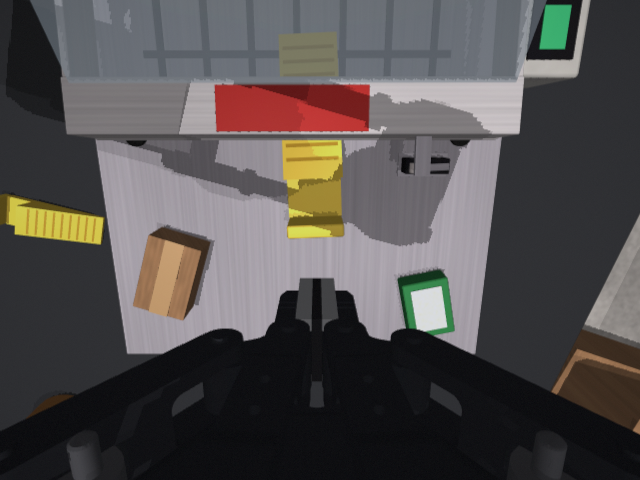

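The wrist view shows the wedge at columns 284–344, rows 140–238, with the heel wall at rows 218–238, the slot at 180–218 and the red pad at (292,108). Now I'll measure the heel wall, slot floor, pad, switch and obstacles.

```bash
python3 - <<'E'
from h import *
d=np.load("w1.npz");f=d["f"];W=d["W"]
hsv=cv2.cvtColor(f,cv2.COLOR_BGR2HSV)
a=np.radians(15.278);ux=np.array([-np.sin(a),np.cos(a)]);uy=np.array([-np.cos(a),-np.sin(a)]) # machine x,y
y=cv2.inRange(hsv,(22,120,60),(33,255,255));y[:, :250]=0;y[:135]=0
ok=(y>0)&~np.isnan(W[...,0])
def st(n,m):
    P=W[m];X=P[:,:2]@ux;Y=P[:,:2]@uy
    print(n,len(P),"x",np.percentile(X,[1,5,50,95,99]).round(4),"y",np.percentile(Y,[1,5,50,95,99]).round(4),"z",np.percentile(P[:,2],[5,50,95]).round(4));return P,X,Y
rows=np.arange(480)[:,None]*np.ones((1,640))
P,X,Y=st("wheel",ok&(rows>200)&(W[...,2]>.148));rc=cv2.minAreaRect(np.c_[X,Y].astype(np.float32)*1000);print(rc)
P2,X2,Y2=st("wslot",ok&(rows>180)&(W[...,2]<.126));print(cv2.minAreaRect(np.c_[X2,Y2].astype(np.float32)*1000))
st("ramp",ok&(rows<178))
# side edges of slot floor -> wedge yaw
for s_ in (0,1):
    e=[]
    for v in range(184,216):
        us=np.where(ok[v]&(W[v,:,2]<.128))[0]
        if len(us)>10:
            p=W[v,us[0 if s_==0 else -1],:2];e.append([p@ux,p@uy])
    e=np.array(e,np.float32);l=cv2.fitLine(e,cv2.DIST_HUBER,0,.001,.001).ravel();print("edge yaw deg",np.degrees(np.arctan2(l[1]*np.sign(l[0]),l[0]*np.sign(l[0]))),l[2:])
r=(cv2.inRange(hsv,(0,150,60),(6,255,255))|cv2.inRange(hsv,(174,150,60),(180,255,255)));r[:75]=0;r[140:]=0;r[:,400:]=0
st("pad",(r>0)&~np.isnan(W[...,0]))
g=cv2.inRange(hsv,(50,100,40),(80,255,255));g[:230]=0;g[345:]=0;st("case",(g>0)&~np.isnan(W[...,0]))
b=cv2.inRange(hsv,(5,60,60),(20,255,255));b[:220]=0;b[325:]=0;b[:,:120]=0;b[:,220:]=0;st("carton",(b>0)&~np.isnan(W[...,0]))
dk=np.zeros((480,640),bool);dk[250:300,220:270]=1;dk[170:260,440:470]=1;st("deck",dk)
rl=np.zeros((480,640),bool);rl[90:128,390:500]=1;st("rail",rl)
s=manip.get_state();p=s["position"][:2];print("tcp mach",p@ux,p@uy)
# rail front edge
e=np.array([W[v,u] for u in range(200,400,10) for v in range(110,140) if W[v,u,2]>.16 and W[v+1,u,2]<.16 ]);e2=e[:,:2]
l=cv2.fitLine(e2.astype(np.float32),cv2.DIST_HUBER,0,.001,.001).ravel();print("rail edge",np.degrees(np.arctan2(l[1],l[0]))%180,"x",np.median(e2@ux),"z",np.median(e[:,2]))
E
```

```text
wheel 807 x [-0.1463 -0.1453 -0.1396 -0.1344 -0.1338] y [-0.6556 -0.6532 -0.6313 -0.6095 -0.607 ] z [0.1505 0.1536 0.1549]
((-140.311279296875, -631.2276611328125), (12.612028121948242, 49.10194778442383), 2.3278708457946777)
wslot 1932 x [-0.135  -0.1339 -0.1184 -0.1026 -0.1015] y [-0.6547 -0.6529 -0.6303 -0.6079 -0.606 ] z [0.1186 0.1199 0.1214]
((-129.66880798339844, -630.4295654296875), (58.681907653808594, 50.775001525878906), 2.518310070037842)
ramp 2010 x [-0.094  -0.0931 -0.081  -0.0649 -0.064 ] y [-0.6534 -0.6517 -0.629  -0.6063 -0.6046] z [0.1437 0.149  0.1534]
edge yaw deg 2.7352953 [-0.12313685 -0.60620135]
edge yaw deg 0.7001565 [-0.11538407 -0.6546985 ]
pad 7013 x [-0.056  -0.0547 -0.0402 -0.0265 -0.0252] y [-0.6689 -0.6646 -0.6154 -0.5661 -0.5617] z [0.1858 0.1877 0.1895]
case 1457 x [-0.2521 -0.2491 -0.2059 -0.1935 -0.1919] y [-0.7671 -0.7639 -0.7356 -0.7168 -0.7149] z [0.1151 0.1312 0.1327]
carton 4582 x [-0.2294 -0.2227 -0.1844 -0.1522 -0.1485] y [-0.524  -0.5186 -0.4933 -0.4672 -0.4607] z [0.1201 0.1399 0.1412]
deck 5200 x [nan nan nan nan nan] y [nan nan nan nan nan] z [nan nan nan]
rail 4180 x [nan nan nan nan nan] y [nan nan nan nan nan] z [nan nan nan]
tcp mach -0.12285526022489901 -0.6340102962735173
rail edge 15.119953 x -0.06049825414967416 z 0.16526818147675376
```

Consistent: the slot floor is at z 0.120, so the deck is at 0.108 (feet 8 mm). The heel wall is 12.6 × 49 mm, the wedge is 87 mm under the rim, and its yaw relative to the machine is about 2°. I'll descend into the slot.

```bash
python3 -m crank '[[0.009,-0.0035,0.03,0,0,0],[0.009,-0.0035,0.07,0,0,0],[0.009,-0.0035,0.11,0,0,0],[0.009,-0.0035,0.14,0,0,0],[0.009,-0.0035,0.16,0,0,0],[0.009,-0.0035,0.175,0,0,0],[0.009,-0.0035,0.186,0,0,0],[0.009,-0.0035,0.194,0,0,0],[0.009,-0.0035,0.201,0,0,0],[0.009,-0.0035,0.206,0,0,0],[0.009,-0.0035,0.206,0,0,0],[0.009,-0.0035,0.206,0,0,0]]'
python3 - <<'E'
from h import *
a=cam("wrist");f=a["frame"];W=cloud(a);show("w2",f);print(manip.get_state()["contact_force"])
E
```

```text
clock: 3.52
position: [0.6382, 0.0565, 0.1256]
ee_rot: [-0.001, 0.608, 0.794, 0.0]
contact_force: [0.3, 0.6, 0.3]
width: -0.0
[ 0.43048569  0.93158284 -0.16439554]
```

View pics/w2.png

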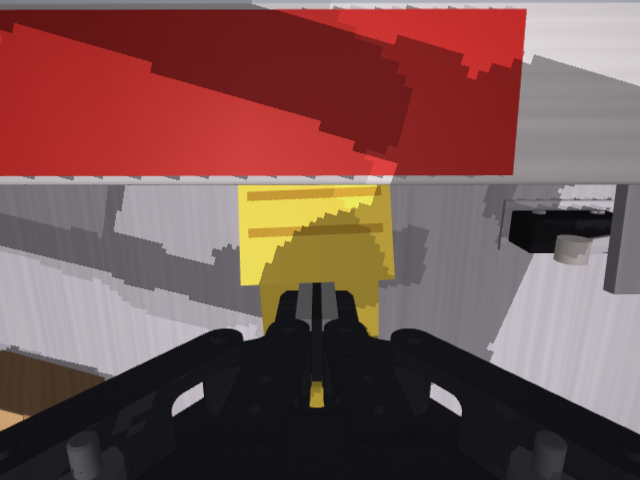

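The fingers sit in the slot in front of the heel wall, with no contact force. First I take up the gap, then the first tug.

```bash
python3 -m crank '[[-0.002,0,0,0,0,0],[-0.004,0,0,0,0,0],[-0.006,0,0,0,0,0],[-0.0075,0,0,0,0,0],[-0.009,0,0,0,0,0],[-0.0105,0,0,0,0,0],[-0.012,0,0,0,0,0],[-0.012,0,0,0,0,0],[-0.012,0,0,0,0,0],[-0.012,0,0,0,0,0],[-0.012,0,0,0,0,0]]'
python3 - <<'E'
from h import *
s=manip.get_state();print(s["position"],s["contact_force"])
W=cloud(cam("top"));a=np.radians(15.278);ux=np.array([-np.sin(a),np.cos(a)])
f=cam("top")["frame"];hsv=cv2.cvtColor(f,cv2.COLOR_BGR2HSV)
r=cv2.inRange(hsv,(0,150,60),(6,255,255))|cv2.inRange(hsv,(174,150,60),(180,255,255));r[:, :230]=0;r[:,320:]=0
print("pad z",np.nanmedian(W[r>0][:,2]),r.sum()/255)
E
```

```text
clock: 4.95
position: [0.6408, 0.047, 0.1256]
ee_rot: [-0.002, 0.608, 0.794, 0.001]
contact_force: [-1.5, 5.2, 1.2]
width: -0.0001
[0.64080746 0.04696916 0.12561218] [-1.50544261  5.23653577  1.23071795]
pad z 0.18648504045649272 138.0
```

Contact at 5 N. Tug 1.

```bash
python3 -m crank '[[-0.004,0,0,0,0,0],[-0.006,0,0,0,0,0],[-0.008,0,0,0,0,0],[-0.010,0,0,0,0,0],[-0.012,0,0,0,0,0],[-0.014,0,0,0,0,0],[-0.016,0,0,0,0,0],[-0.018,0.0005,0,0,0,0],[-0.020,0.0005,0,0,0,0],[-0.021,0.0005,0,0,0,0],[-0.021,0.0005,0,0,0,0],[-0.021,0.0005,0,0,0,0],[-0.021,0.0005,0,0,0,0],[-0.021,0.0005,0,0,0,0],[-0.021,0.0005,0,0,0,0]]'
cat > chk.py <<'E'
from h import *
import sys
a=np.radians(15.278);ux=np.array([-np.sin(a),np.cos(a)]);uy=np.array([-np.cos(a),-np.sin(a)])
s=manip.get_state();p=s["position"];print("tcp mach",p[:2]@ux,p[:2]@uy,p[2],"F",s["contact_force"].round(1))
A=cam("wrist");f=A["frame"];W=cloud(A);hsv=cv2.cvtColor(f,cv2.COLOR_BGR2HSV)
r=cv2.inRange(hsv,(0,150,60),(6,255,255))|cv2.inRange(hsv,(174,150,60),(180,255,255))
m=(r>0)&~np.isnan(W[...,0])&(W[...,2]>.13)&(W[...,2]<.2);P=W[m]
print("pad",len(P),"z",np.median(P[:,2]).round(4),"x",(P[:,:2]@ux).min().round(4),"zrange",np.percentile(P[:,2],[2,98]).round(4))
y=cv2.inRange(hsv,(22,120,60),(33,255,255));m=(y>0)&~np.isnan(W[...,0])&(W[...,2]>.1);P=W[m]
Y=P[:,:2]@uy;X=P[:,:2]@ux
print("wedge y",np.percentile(Y,[1,50,99]).round(4),"x",np.percentile(X,[1,99]).round(4),"zmax",np.percentile(P[:,2],99).round(4))
show(sys.argv[1],f)
E
python3 chk.py t1
```

```text
clock: 6.92
position: [0.6454, 0.0307, 0.1257]
ee_rot: [-0.005, 0.608, 0.794, 0.003]
contact_force: [-3.1, 10.1, 2.8]
width: -0.0001
tcp mach -0.14040405346816612 -0.6306676171256504 0.12565238759900643 F [-3.1 10.1  2.8]
pad 23913 z 0.1835 x -0.0584 zrange [0.182  0.1849]
wedge y [-0.6544 -0.6293 -0.6039] x [-0.1513 -0.0646] zmax 0.1542
```

The pad fell 4 mm for a 17 mm pull, so the hood is following the wedge down. Tug 2.

```bash
python3 -m crank '[[-0.004,0,0,0,0,0],[-0.007,0,0,0,0,0],[-0.009,0,0,0,0,0],[-0.011,0,0,0,0,0],[-0.013,0,0,0,0,0],[-0.015,0,0,0,0,0],[-0.017,0.0005,0,0,0,0],[-0.019,0.0005,0,0,0,0],[-0.021,0.0005,0,0,0,0],[-0.022,0.0005,0,0,0,0],[-0.022,0.0005,0,0,0,0],[-0.022,0.0005,0,0,0,0],[-0.022,0.0005,0,0,0,0],[-0.022,0.0005,0,0,0,0],[-0.022,0.0005,0,0,0,0]]'
python3 chk.py t2
```

```text
clock: 8.85
position: [0.6507, 0.0124, 0.1257]
ee_rot: [-0.007, 0.608, 0.794, 0.004]
contact_force: [-2.0, 6.3, 2.7]
width: 0.0001
tcp mach -0.15953203987501544 -0.6309854343982831 0.12569940735201288 F [-2.   6.3  2.7]
  return _methods._mean(a, axis=axis, dtype=dtype,
  ret = ret.dtype.type(ret / rcount)
Traceback (most recent call last):
  File "chk.py", line 8, in <module>
    print("pad",len(P),"z",np.median(P[:,2]).round(4),"x",(P[:,:2]@ux).min().round(4),"zrange",np.percentile(P[:,2],[2,98]).round(4))
                                                          ~~~~~~~~~~~~~~~~^^
ValueError: zero-size array to reduction operation minimum which has no identity
```

```bash
python3 - <<'E'
from h import *
a=cam("wrist");show("t2",a["frame"]);W=cloud(a);print(W[40,::80,2],W[200,::80,2])
E
```

```text
[0.10847888 0.10828347 0.10932536 0.13033622 0.13065867 0.10759843
 0.10774081 0.10772585] [0.10804173 0.10717703 0.107635   0.148292   0.14882329        nan
 0.1084554  0.10776928]
```

View pics/t2.png

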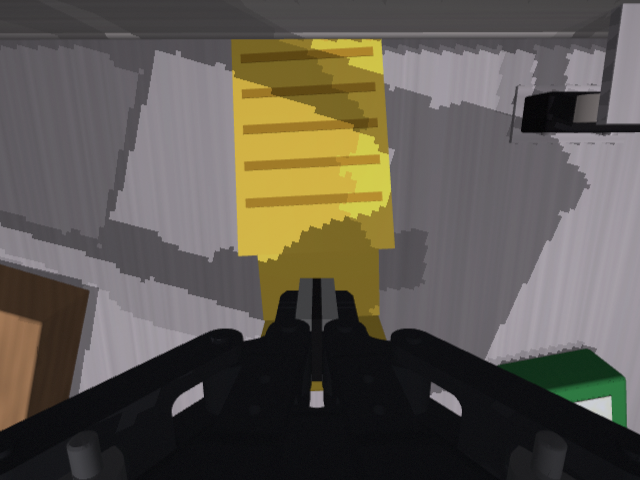

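The wrist view shows the wedge following straight: ramp at columns 233–390, rim edge at row 38. The pad is out of view, so I'll use the top camera for the hood height. Tug 3.

```bash
cat > chk.py <<'E'
from h import *
a=np.radians(15.278);ux=np.array([-np.sin(a),np.cos(a)]);uy=np.array([-np.cos(a),-np.sin(a)])
s=manip.get_state();p=s["position"];print("tcp mach",(p[:2]@ux).round(4),(p[:2]@uy).round(4),p[2].round(4),"F",s["contact_force"].round(1))
A=cam("top");f=A["frame"];W=cloud(A);hsv=cv2.cvtColor(f,cv2.COLOR_BGR2HSV)
r=cv2.inRange(hsv,(0,150,50),(6,255,255))|cv2.inRange(hsv,(174,150,50),(180,255,255))
r[:,:230]=0;r[:,320:]=0;P=W[r>0]
print("pad top cam",len(P),"z",np.nanmedian(P[:,2]).round(4))
A=cam("wrist");f=A["frame"];W=cloud(A);hsv=cv2.cvtColor(f,cv2.COLOR_BGR2HSV)
y=cv2.inRange(hsv,(20,120,50),(33,255,255));m=(y>0)&~np.isnan(W[...,0])&(W[...,2]>.1)
e=[];
for v in range(0,260,4):
    us=np.where(m[v])[0]
    if len(us)>40: e.append([W[v,us,:2].mean(0)@ux,W[v,us,:2].mean(0)@uy,np.median(W[v,us,2])])
e=np.array(e);print("wedge foremost",e[0].round(4),"ramp top z",e[:,2].max().round(4),"yaw",np.degrees(np.polyfit(e[:,0],e[:,1],1)[0]).round(2))
cv2.imwrite("pics/last.png",f)
E
python3 -m crank '[[-0.004,0,0,0,0,0],[-0.006,0,0,0,0,0],[-0.008,0,0,0,0,0],[-0.010,0,0,0,0,0],[-0.012,0,0,0,0,0],[-0.014,0,0,0,0,0],[-0.016,0.0005,0,0,0,0],[-0.018,0.0005,0,0,0,0],[-0.020,0.0005,0,0,0,0],[-0.022,0.0005,0,0,0,0],[-0.022,0.0005,0,0,0,0],[-0.022,0.0005,0,0,0,0],[-0.022,0.0005,0,0,0,0],[-0.022,0.0005,0,0,0,0],[-0.022,0.0005,0,0,0,0]]'
python3 chk.py
```

```text
clock: 10.82
position: [0.6571, -0.0086, 0.1255]
ee_rot: [-0.007, 0.608, 0.794, 0.005]
contact_force: [-2.2, 4.6, 5.0]
width: -0.0002
tcp mach -0.1815 -0.6316 0.1255 F [-2.2  4.6  5. ]
pad top cam 284 z 0.1684
wedge foremost [-0.0732 -0.6264  0.1266] ramp top z 0.1535 yaw 2.71
```

```bash
python3 -m crank '[[-0.003,0,0,0,0,0],[-0.005,0,0,0,0,0],[-0.007,0,0,0,0,0],[-0.009,0,0,0,0,0],[-0.011,0,0,0,0,0],[-0.013,0,0,0,0,0],[-0.015,0.0005,0,0,0,0],[-0.017,0.0005,0,0,0,0],[-0.019,0.0005,0,0,0,0],[-0.020,0.0005,0,0,0,0],[-0.020,0.0005,0,0,0,0],[-0.020,0.0005,0,0,0,0],[-0.020,0.0005,0,0,0,0],[-0.020,0.0005,0,0,0,0],[-0.020,0.0005,0,0,0,0]]'
python3 chk.py
```

```text
clock: 12.8
position: [0.6629, -0.028, 0.1251]
ee_rot: [-0.007, 0.608, 0.794, 0.004]
contact_force: [0.1, 3.9, 3.2]
width: -0.0003
tcp mach -0.2017 -0.6321 0.1251 F [0.1 3.9 3.2]
pad top cam 334 z 0.1681
wedge foremost [-0.0936 -0.632   0.1269] ramp top z 0.1536 yaw 0.31
```

```bash
sleep 1; python3 -m crank '[[-0.002,0,0,0,0,0],[-0.004,0,0,0,0,0],[-0.006,0,0,0,0,0],[-0.008,0,0,0,0,0],[-0.010,0,0,0,0,0],[-0.012,0,0,0,0,0],[-0.014,0.0005,0,0,0,0],[-0.016,0.0005,0,0,0,0],[-0.018,0.0005,0,0,0,0],[-0.020,0.0005,0,0,0,0],[-0.020,0.0005,0,0,0,0],[-0.020,0.0005,0,0,0,0],[-0.020,0.0005,0,0,0,0],[-0.020,0.0005,0,0,0,0],[-0.020,0.0005,0,0,0,0]]'
python3 chk.py
```

```text
clock: 14.78
position: [0.6687, -0.0474, 0.1247]
ee_rot: [-0.006, 0.607, 0.794, 0.004]
contact_force: [-0.2, 3.0, 2.2]
width: 0.0002
tcp mach -0.2219 -0.6326 0.1247 F [-0.2  3.   2.2]
pad top cam 331 z 0.1681
wedge foremost [-0.114  -0.6324  0.1269] ramp top z 0.1537 yaw 0.25
```

```bash
python3 -m crank '[[-0.002,0,0,0,0,0],[-0.004,0,0,0,0,0],[-0.006,0,0,0,0,0],[-0.008,0,0,0,0,0],[-0.010,0,0,0,0,0],[-0.012,0,0,0,0,0],[-0.014,0,0,0,0,0],[-0.015,0,0,0,0,0],[-0.015,0,0,0,0,0],[-0.015,0,0,0,0,0],[-0.015,0,0,0,0,0],[-0.011,0,0,0,0,0],[-0.007,0,0,0,0,0],[-0.005,0,0,0,0,0],[-0.005,0,0,0,0,0]]'
python3 chk.py
```

```text
clock: 16.75
position: [0.67, -0.0523, 0.1244]
ee_rot: [-0.006, 0.607, 0.794, 0.004]
contact_force: [-0.5, -0.1, -0.2]
width: -0.0001
tcp mach -0.227 -0.6325 0.1244 F [-0.5 -0.1 -0.2]
pad top cam 330 z 0.1681
wedge foremost [-0.1181 -0.6327  0.1231] ramp top z 0.1512 yaw 0.34
```

```bash
sleep 1; python3 -m crank '[[0,0,-0.01,0,0,0],[0,0,-0.025,0,0,0],[0,0,-0.045,0,0,0],[0,0,-0.07,0,0,0],[0,0,-0.10,0,0,0],[0,0,-0.14,0,0,0],[0,0,-0.14,0,0,0],[0,0,-0.14,0,0,0]]'
python3 - <<'E'
from h import *
a=np.radians(15.278);ux=np.array([-np.sin(a),np.cos(a)]);uy=np.array([-np.cos(a),-np.sin(a)])
s=manip.get_state();p=s["position"];print("tcp",p[:2]@ux,p[:2]@uy,p[2],s["contact_force"])
A=cam("wrist");f=A["frame"];W=cloud(A);show("out",f);np.savez("w3.npz",f=f,W=W)
hsv=cv2.cvtColor(f,cv2.COLOR_BGR2HSV)
def st(n,m):
    P=W[m&~np.isnan(W[...,0])];X=P[:,:2]@ux;Y=P[:,:2]@uy
    print(n,len(P),"x",np.percentile(X,[.5,50,99.5]).round(4),"y",np.percentile(Y,[.5,50,99.5]).round(4),"z",np.percentile(P[:,2],[2,50,98]).round(4))
y=cv2.inRange(hsv,(20,120,50),(33,255,255))>0
st("wedge",y&(W[...,2]>.1)&(W[...,2]<.165))
r=(cv2.inRange(hsv,(0,150,50),(6,255,255))|cv2.inRange(hsv,(174,150,50),(180,255,255)))>0
st("pad",r&(W[...,2]>.15)&(W[...,2]<.2))
E
```

```text
clock: 17.85
position: [0.6705, -0.0544, 0.265]
ee_rot: [-0.006, 0.607, 0.794, 0.004]
contact_force: [0.5, -0.8, -0.0]
width: -0.0
tcp -0.22917322886968536 -0.6325121033208058 0.2649661283585542 [ 0.50813375 -0.79111646 -0.02126506]
wedge 17340 x [-0.2587 -0.1716 -0.0897] y [-0.6572 -0.6326 -0.6081] z [0.1142 0.1319 0.1541]Traceback (most recent call last):
  File "<stdin>", line 12, in <module>
  File "<stdin>", line 8, in st
    return _quantile_unchecked(
        a, q, axis, out, overwrite_input, method, keepdims, weights)
    return _ureduce(a,
                    func=_quantile_ureduce_func,
    ...<5 lines>...
                    overwrite_input=overwrite_input,
                    method=method)
    r = func(a, **kwargs)
    result = _quantile(arr,
                       quantiles=q,
    ...<2 lines>...
                       out=out,
                       weights=wgt)
    slices_having_nans = np.isnan(arr[-1, ...])
                                  ~~~^^^^^^^^^
IndexError: index -1 is out of bounds for axis 0 with size 0
```

View pics/out.png

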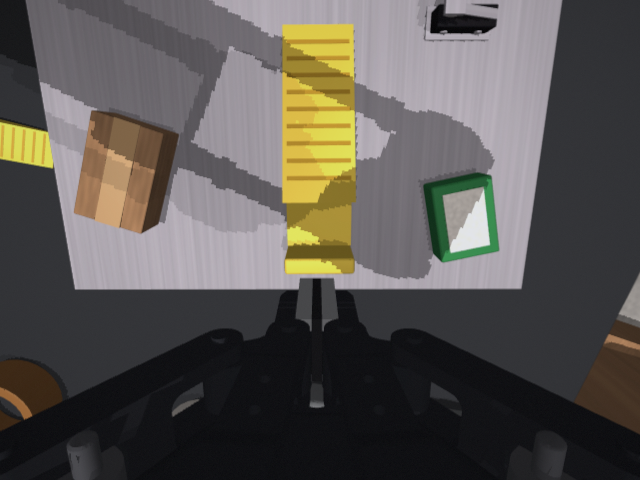

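The wedge lies flat, 169 mm visible, with its tip 28 mm in front of the rim. The carton, case and switch are untouched. I'll move over the pad centre now.

```bash
python3 -m crank '[[0.03,-0.005,0,0,0,0],[0.07,-0.01,0,0,0,0],[0.12,-0.017,0,0,0,0],[0.16,-0.017,0,0,0,0],[0.185,-0.017,0,0,0,0],[0.189,-0.017,0.02,0,0,0],[0.189,-0.017,0.05,0,0,0],[0.189,-0.017,0.075,0,0,0],[0.189,-0.017,0.075,0,0,0],[0.189,-0.017,0.075,0,0,0]]'
python3 - <<'E'
from h import *
a=np.radians(15.278);ux=np.array([-np.sin(a),np.cos(a)]);uy=np.array([-np.cos(a),-np.sin(a)])
s=manip.get_state();p=s["position"];print("tcp",p[:2]@ux,p[:2]@uy,p[2],s["contact_force"])
A=cam("scene");f=A["frame"];show("sc2",cv2.resize(f[170:290,310:470],(800,600),interpolation=cv2.INTER_CUBIC))
E
```

```text
clock: 19.15
position: [0.6041, 0.1246, 0.1922]
ee_rot: [-0.007, 0.608, 0.794, 0.004]
contact_force: [-0.1, 0.4, 1.1]
width: -0.0001
tcp -0.03894590235003868 -0.6155605891251748 0.1922197557858758 [-0.14892419  0.43196945  1.07415702]
```

View pics/sc2.png

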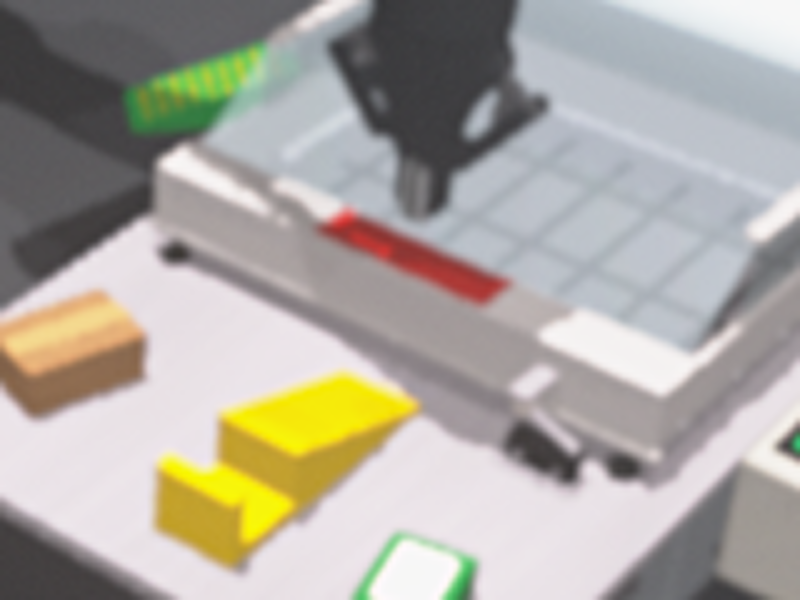

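Fingers hang above the pad, the wedge is clear, and the hood rests slightly open. Descending to touch.

```bash
python3 -m crank '[[0,0,0.006,0,0,0],[0,0,0.012,0,0,0],[0,0,0.017,0,0,0],[0,0,0.020,0,0,0],[0,0,0.022,0,0,0],[0,0,0.0235,0,0,0],[0,0,0.025,0,0,0],[0,0,0.025,0,0,0],[0,0,0.025,0,0,0]]'
```

```text
clock: 20.32
position: [0.6044, 0.125, 0.1679]
ee_rot: [-0.006, 0.608, 0.794, 0.004]
contact_force: [-0.9, 0.3, -0.1]
width: 0.0003
```

```bash
python3 -m crank '[[0,0,0.001,0,0,0],[0,0,0.0015,0,0,0],[0,0,0.002,0,0,0],[0,0,0.0025,0,0,0],[0,0,0.003,0,0,0],[0,0,0.003,0,0,0],[0,0,0.003,0,0,0]]'
```

```text
clock: 21.2
position: [0.6045, 0.1249, 0.165]
ee_rot: [-0.006, 0.608, 0.794, 0.004]
contact_force: [-0.4, -1.5, 2.6]
width: 0.0003
```

```bash
sleep 1; python3 -m crank '[[0,0,0.0005,0,0,0],[0,0,0.001,0,0,0],[0,0,0.0015,0,0,0],[0,0,0.002,0,0,0],[0,0,0.002,0,0,0],[0,0,0.002,0,0,0]]'
```

```text
clock: 21.95
position: [0.6046, 0.1249, 0.1631]
ee_rot: [-0.006, 0.608, 0.794, 0.004]
contact_force: [0.6, -2.5, 3.4]
width: -0.0002
```

```bash
python3 -m crank '[[0,0,0.0005,0,0,0],[0,0,0.001,0,0,0],[0,0,0.0015,0,0,0],[0,0,0.0015,0,0,0],[0,0,0.0015,0,0,0]]'
```

```text
clock: 22.58
position: [0.6046, 0.1248, 0.1616]
ee_rot: [-0.006, 0.608, 0.794, 0.004]
contact_force: [0.0, -3.3, 4.6]
width: -0.0001
```

```bash
sleep 1; python3 -m crank '[[0,0,0.0005,0,0,0],[0,0,0.001,0,0,0],[0,0,0.0012,0,0,0],[0,0,0.0012,0,0,0],[0,0,0.0012,0,0,0]]'; python3 - <<'E'
from h import *
A=cam("scene");f=A["frame"];show("sc3",cv2.resize(f[240:290,390:450],(800,600),interpolation=cv2.INTER_CUBIC))
E
```

```text
clock: 23.2
position: [0.6047, 0.1246, 0.1605]
ee_rot: [-0.006, 0.608, 0.794, 0.004]
contact_force: [-0.5, -4.0, 4.3]
width: -0.0
```

```bash
python3 -m crank '[[0,0,0.0005,0,0,0],[0,0,0.001,0,0,0],[0,0,0.001,0,0,0],[0,0,0.001,0,0,0]]'
```

```text
clock: 23.75
position: [0.6047, 0.1245, 0.1595]
ee_rot: [-0.006, 0.608, 0.794, 0.004]
contact_force: [-0.4, -3.7, 5.1]
width: -0.0002
```

```bash
sleep 1; python3 -m crank '[[0,0,0.0004,0,0,0],[0,0,0.0008,0,0,0],[0,0,0.0008,0,0,0],[0,0,0.0008,0,0,0]]'
```

```text
clock: 24.25
position: [0.6048, 0.1244, 0.1591]
ee_rot: [-0.005, 0.608, 0.794, 0.004]
contact_force: [0.1, -3.3, 6.2]
width: 0.0001
```

```bash
python3 -m crank '[[0,0,0.0005,0,0,0],[0,0,0.0009,0,0,0],[0,0,0.0009,0,0,0],[0,0,0.0009,0,0,0]]'; python3 - <<'E'
from h import *
print(np.mean([manip.get_state()["contact_force"] for _ in range(3)],0))
A=cam("scene");g=A["frame"][240:290,390:450]
show("sc4",cv2.resize(g,(720,600),interpolation=cv2.INTER_CUBIC));print(manip.get_state()["contact_force"],manip.get_state()["position"])
E
```

```text
clock: 24.75
position: [0.6048, 0.1243, 0.1588]
ee_rot: [-0.005, 0.608, 0.794, 0.004]
contact_force: [-0.9, -4.4, 8.0]
width: -0.0001
[-0.88191269 -4.35082716  8.00589616]
[-0.96389968 -4.52116129  8.65181257] [0.60479325 0.1242927  0.15876328]
```

View pics/sc4.png

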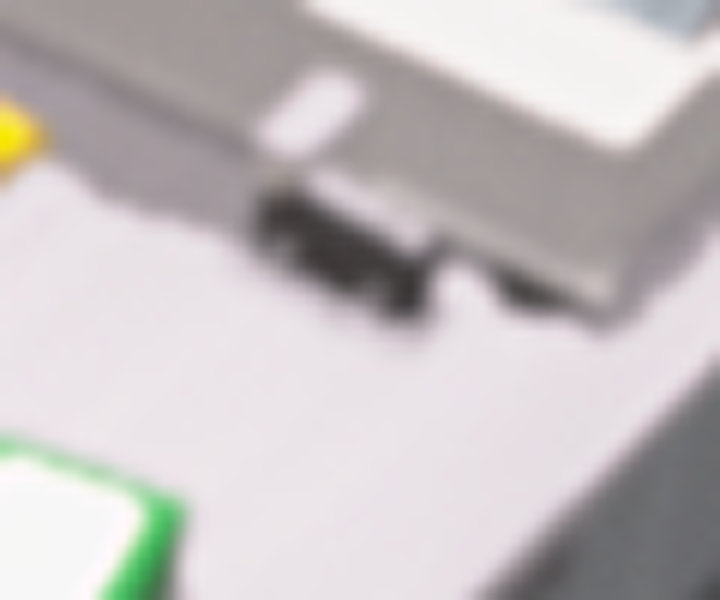

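```bash
python3 -m crank '[[0,0,0.0008,0,0,0],[0,0,0.0012,0,0,0],[0,0,0.0012,0,0,0],[0,0,0.0012,0,0,0]]'
```

```text
clock: 25.3
position: [0.6048, 0.1243, 0.1585]
ee_rot: [-0.005, 0.607, 0.794, 0.004]
contact_force: [-0.8, -5.0, 8.9]
width: -0.0
```

The force rises about 5 N/mm, so the buffers are met at about 9 N, well below the 20 N crush load. Letting go straight up.

```bash
python3 -m crank '[[0,0,-0.001,0,0,0],[0,0,-0.003,0,0,0],[0,0,-0.006,0,0,0],[0,0,-0.015,0,0,0],[0,0,-0.04,0,0,0],[0,0,-0.08,0,0,0],[-0.06,0,-0.13,0,0,0],[-0.09,0,-0.15,0,0,0],[-0.09,0,-0.15,0,0,0],[-0.09,0,-0.15,0,0,0],[-0.09,0,-0.15,0,0,0]]'
python3 - <<'E'
from h import *
a=np.radians(15.278);ux=np.array([-np.sin(a),np.cos(a)]);uy=np.array([-np.cos(a),-np.sin(a)])
print(manip.get_state()["contact_force"])
A=cam("wrist");f=A["frame"];W=cloud(A)
hsv=cv2.cvtColor(f,cv2.COLOR_BGR2HSV)
def st(n,m,W):
    P=W[m&~np.isnan(W[...,0])];X=P[:,:2]@ux;Y=P[:,:2]@uy
    if len(P):print(n,len(P),"x",np.percentile(X,[.5,50,99.5]).round(4),"y",np.percentile(Y,[.5,50,99.5]).round(4),"z",np.percentile(P[:,2],[2,50,98]).round(4))
def red(h): return (cv2.inRange(h,(0,150,50),(6,255,255))|cv2.inRange(h,(174,150,50),(180,255,255)))>0
st("wedge",(cv2.inRange(hsv,(20,120,50),(33,255,255))>0)&(W[...,2]>.1)&(W[...,2]<.165),W)
st("pad",red(hsv)&(W[...,2]>.14)&(W[...,2]<.2),W)
B=cam("top");h=cv2.cvtColor(B["frame"],cv2.COLOR_BGR2HSV);m=red(h);m[:,:230]=0;m[:,320:]=0;st("pad top",m,cloud(B))
S=cam("scene")["frame"]
show("fin",np.vstack([cv2.resize(f,(640,300)) if 0 else f[:300],cv2.resize(S[170:290,310:470],(640,300),interpolation=cv2.INTER_CUBIC)]))
E
```

```text
clock: 26.68
position: [0.6279, 0.0366, 0.3062]
ee_rot: [-0.006, 0.607, 0.795, 0.004]
contact_force: [0.6, -0.3, -0.7]
width: 0.0002
[ 0.60185777 -0.30336109 -0.68834526]
wedge 7379 x [-0.2291 -0.1418 -0.0887] y [-0.6572 -0.6348 -0.6083] z [0.1134 0.1308 0.151 ]
pad 6831 x [-0.0617 -0.0462 -0.0307] y [-0.6695 -0.6152 -0.5612] z [0.159  0.1605 0.162 ]
pad top 301 x [-0.0601 -0.0473 -0.0341] y [-0.6691 -0.6203 -0.5677] z [0.1541 0.1593 0.1648]
```

View pics/fin.png

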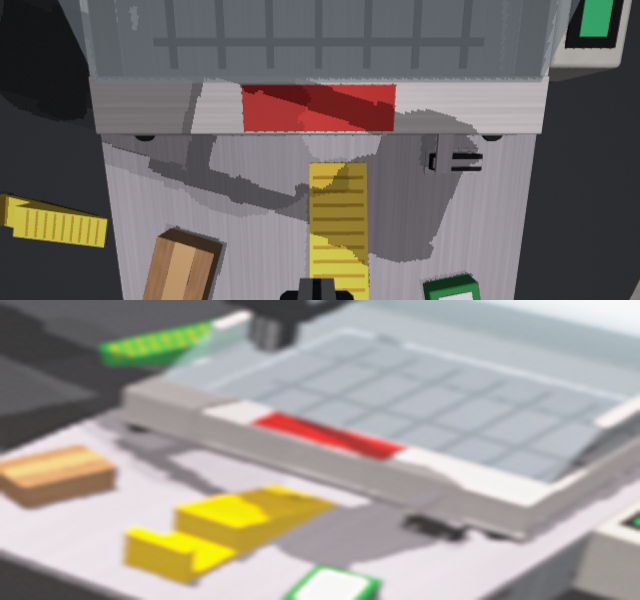

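The pad is at 0.1605, which is deck + 52.5 mm: shut and staying shut after release. The wedge is flat and clear, and everything else looks untouched.

```bash
python3 -c "
from rig import job;print(job.sign_off())"
```

```text
the job is handed in; nothing more can be done
None
```

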